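# Index the tube carousel and read the tube

### The job

Push on an arm of the three-armed tube carousel with a fingertip and turn it until the one sample tube stands squarely in front of the reader's dark window; then press the button on the low rear part of the reader fully down and let it go, only while the tube is at the window. Do not grasp, touch, tip or lift the tube itself, and leave the other things on the desk where they are.

Things in the scene. Friction and masses are not known exactly. Their poses are not given: they have to be found in the camera images.
- reader_base: Fixed: flat grey round foot (radius 60, 10 mm high) and, towards its +y, a white reader 72 mm wide (x +-36): front tower 92 mm high, y 111 to 145 mm, with a dark window (34 mm wide, 43 to 83 mm up) facing the foot; behind it a low deck 52 mm high, y 145 to 206 mm, with the button. A 7 mm high bar joins them. Origin: foot's centre at desk height, on the carousel's turning axis.
- rotor: Turning carousel: hub (radius 18, top 67 mm up) and 3 flat spokes 120 deg apart, 10 mm wide, 42 to 58 mm above the desk, free from 18 to 79 mm off the axis, each with a grey cup at its end (radius 10.5, centre 90 mm off the axis, 12 to 58 mm up). Origin on the axis at desk height; tube's arm points to +y. Turns both ways without stops, friction 0.07 N m, stays where left.
- sample_tube: The only sample tube in the carousel: diameter 13 (purple cap 16), length 77 mm, loose in its cup with about 1 mm play; origin at the centre of its underside, 15 mm above the desk; its top is 92 mm above the desk.
- cup_b (a point): Centre of the empty cup 120 degrees counter-clockwise (seen from above) from the tube's arm, 50 mm above the desk.
- cup_c (a point): Centre of the empty cup 120 degrees clockwise (seen from above) from the tube's arm, 50 mm above the desk.
- read_point (a point): The place in front of the middle of the reader's window where the tube's axis must stand: 90 mm from the turning axis towards the reader, 50 mm above the desk, fixed to reader_base.
- read_button (a joint): Travel of the reader's push button, 0 = up, 0.006 m = fully down; it springs back by itself; fully down takes 4 N.
- read_button_top (a point): Centre of the top face of the grey round button (diameter 26 mm) in its round grey housing on the low rear deck of the reader, 74 mm above the desk, 176 mm from the turning axis; pressed straight down.
- dropper: Brown dropper bottle, 29 mm across, 102 mm high, a loose bystander beside the carousel; origin under its centre.
- eyepiece: Black microscope eyepiece, 39 mm across, 46 mm high, a loose bystander; origin under its centre.
- white_can: White can with black lid, 42 mm across, 54 mm high, a loose bystander; origin under its centre.
- rubber: Eraser, 19 x 44 x 12 mm, a loose bystander; origin under its centre.

How it is judged:
By the outcome, as a careful person would: the job done as asked, in the order asked, and still so for the second after the job is handed in, with the robot touching nothing.
It also fails if it takes over 51 s, if anything falls off the work surface, if the arm or the gripper's body presses on something with over 40 N, if the wrist force passes 120 N, or if a joint passes its speed limit or range.

### The arm

A 6-joint arm with a two-finger parallel gripper is mounted at the origin on a cart in front of the work surface, level with it; the furniture and walls round the work are solid. World frame = base frame: x ahead of the robot, y to its left, z up, the work surface at z = 0. Lengths are in mm, angles in rad, forces in N, time in s.
With the tool pointing down it reaches from about 350 to 875 mm from the base axis. Payload 4.2 kg.
Tool frame: the origin (TCP) lies midway between the tips of the shut fingers; the grasp point (between the pads) lies 19 mm behind it; z points along the fingers, y is the line along which they close (so a half turn about z gives the same grasp; the last joint's range is limited). The gripper opens to 85 mm and grips with 20 to 120 N. Pads are 22 mm wide; open, the fingers measure 114 mm over their backs; the gripper's body (76 mm by 85 mm) begins 54 mm behind the grasp point. The pads swing forward as they close: fully open they stand 13 mm farther back than shut.
Start: joints at [1.502, 0.385, 0.008, 0, -1.194, -0.259], TCP at [201.193, 591.71, 231.312] pointing down, gripper open.
Joint ranges: [-3.14, 3.14], [-1.21, 2.06], [-1.07, 1.41], [-3.16, 2.05], [-2.99, -0.16], [-3.1, 3.1]. Speed limits (rad/s): [2.79, 2.79, 3.14, 3.14, 3.14, 3.14].

### API

Orientations are given as a unit quaternion [x, y, z, w].
In Python, from bench import read_state, get_image, job_done gives the robot as it stands.
- The arm moves only by the shell command python3 -m jog 'ROWS'. ROWS is JSON, a list of rows, each a list of 3 entries, a list of its own where there are three numbers: the shift along the world's x, y, z scaled (see below), then the turn, a rotation vector about the world's x, y, z scaled (see below), then the gripper's target within -1 to 1 (shut at 1, half-way at 0, fully open at -1). In form: [[[x, y, z], [wx, wy, wz], claw], ...]. A call has 1 to 20 rows; each row is the pose to reach, as a shift and turn from the pose commanded when the call began; what a row does not reach only later rows make up. The controller multiplies each number of a shift by 10 cm and each number of a turn by 120 degrees. A row lasts 1/10 s, in which the tool goes at most 50 mm and 8.59 degrees, less where a joint would pass 70% of its speed; a pose out of reach is approached as far as the arm can. A call with a number of a shift or a turn outside -1 to 1 is refused whole. A call with a gripper value outside its range is refused whole. The fingers move at their own pace and stop on an object; the grip force is fixed at half the most. Time passes only in rows, so rows that repeat a pose let the fingers close. It gives the time, the measured TCP pose, the force, the opening and the grip force at its end, in the units of the state.
- read_state(): the state, without advancing time (a new reading comes with each control period).
- get_image(name): name is "scene" or "top" or "wrist"; returns a dict with "frame" (480x640x3 uint8, red, green, blue), "range_z" (480x640 float32, mm along the optical axis (not along the pixel's ray), 0 where there is no reading), "fx", "fy", "cx", "cy" (pixels), "R" (3x3) and "t" (3): a world point X has camera coordinates R X + t. Camera axes: x right, y down, z forward; pixel columns grow to the right and rows downward; lengths in mm; the calibration is good to about 2 mm. A picture is of the moment at which its call begins.
- job_done(): hands the job in; it is judged then, once.
The state is a dict: "clock": time; "joints": joint angles; "joint_vel": joint speeds; "joint_efforts": joint torques, N m; "position": TCP position; "ee_rot": TCP orientation; "contact_force": force on the tool from outside, world axes, zero at the start; "wrist_torque": the same for the moment, N m; "gripper_width": finger opening in mm; "grasp_force": force on a finger pad.
Only numpy, scipy, OpenCV 4.12 (cv2) and the standard library are available. Lean on these libraries where they do the work, as an engineer would, in place of code of your own. Each camera call takes 0.05 s, during which the arm holds its last target. There are 200 camera calls.

## Working session

There is one attempt and no reset: what is moved stays moved. The work goes in short steps, Python scripts to look and compute and a shell command to move; the robot and the scene stay as the last step left them, time stands still between calls to the robot, and variables do not carry over. Pictures are saved under pics/ and viewed, at most 10 in all, crops included, and the job is handed in when it is done.

```bash
mkdir -p pics; ls; python3 - <<'E'
from bench import *
import cv2,numpy as np
s=read_state();print(s['clock'],s['position'],s['ee_rot'],s['gripper_width'])
for n in('top','scene'):
    d=get_image(n);np.savez(n+'.npz',**d);cv2.imwrite(f'pics/{n}0.png',d['frame'][...,::-1]);print(n,d['fx'],d['cx'],d['cy'],np.round(d['R'],3).tolist(),np.round(d['t']))
E
```

```text
pics
0.0 [201.02815956 591.16934692 230.23332145] [ 9.86577100e-01 -1.63292582e-01 -1.38433691e-04  1.06713584e-03] 85.53673551813476
top 460.7526911410681 319.6633704050322 236.82778555710274 [[-0.006, -1.0, 0.021], [-0.992, 0.004, -0.126], [0.126, -0.021, -0.992]] [-26. 507. 852.]
scene 571.7897265743196 323.100004930636 235.01292447483587 [[0.626, -0.78, 0.012], [-0.42, -0.35, -0.837], [0.657, 0.519, -0.547]] [-302.  269.  682.]
```

View pics/top0.png

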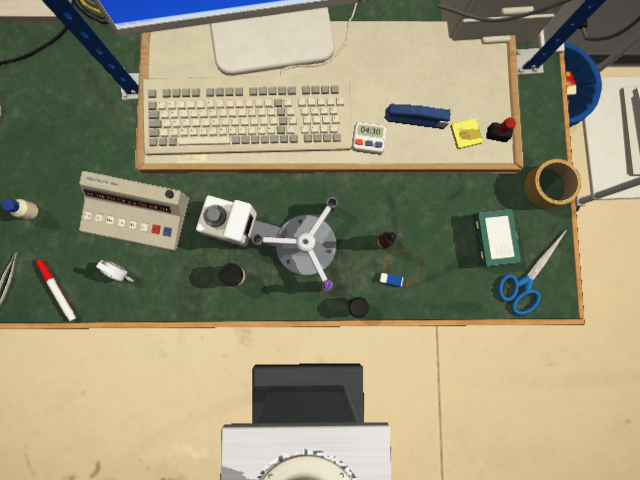

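View pics/scene0.png

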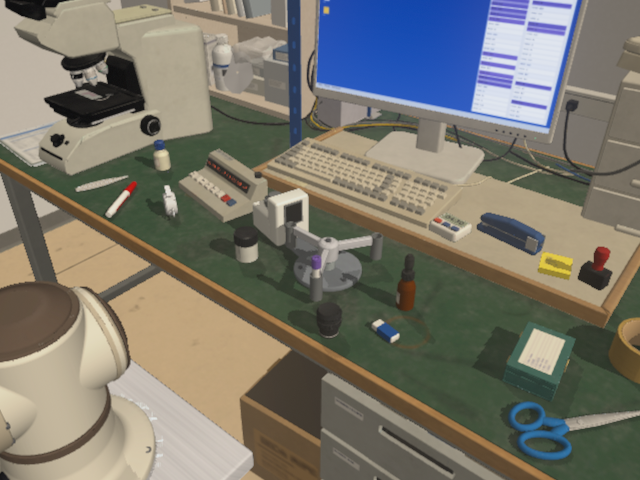

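The top view shows the hub at about (306,241), the purple cap at (328,285), empty cups at (332,203) and (257,240), and the button at (214,215). The bystanders are the can (231,274), eyepiece (358,307), dropper (388,240) and rubber (391,280). The scene view agrees.

```bash
cat > h.py <<'E'
import numpy as np,cv2
def ray(d,u,v,z):
    R,t=np.array(d['R']),np.array(d['t']);c=-R.T@t
    r=R.T@np.array([(u-d['cx'])/d['fx'],(v-d['cy'])/d['fy'],1]);return c+r*(z-c[2])/r[2]
def proj(d,X):
    p=np.array(d['R'])@np.array(X,float)+np.array(d['t']);return np.array([d['fx']*p[0]/p[2]+d['cx'],d['fy']*p[1]/p[2]+d['cy']])
def purple(d,z=92):
    h=cv2.cvtColor(d['frame'],cv2.COLOR_RGB2HSV);m=cv2.inRange(h,(125,60,40),(160,255,255))
    n,l,s,c=cv2.connectedComponentsWithStats(m);i=1+np.argmax([s[k,4] if s[k,1]>175 else 0 for k in range(1,n)]);return c[i],s[i]
E
python3 - <<'E'
from h import *
d=np.load('top.npz')
for n,u,v,z in(('hub',306,241,67),('cap',328,285,92),('cup1',332.5,203,58),('cup2',257,240,58),('btn',214,215,74),('can',231,273,54),('eye',358,306,46),('drop',388,240,60),('rub',391,280,12)):
    print(n,ray(d,u,v,z).round(1))
print(purple(d))
f=d['frame'][170:330,180:420];cv2.imwrite('pics/topc.png',cv2.resize(f[...,::-1],None,fx=3.3,fy=3.3,interpolation=cv2.INTER_CUBIC))
E
```

```text
hub [494.9  -2.2  67. ]
cap [413.6 -41.   92. ]
cup1 [567.8 -52.1  58. ]
cup2 [498.2  88.8  58. ]
btn [542.6 166.   74. ]
can [437.5 136.5  54. ]
eye [375.5 -98.2  46. ]
drop [ 497.  -154.8   60. ]
rub [ 424.3 -166.9   12. ]
(array([327.6 , 284.75]), array([324, 281,   8,   9,  60], dtype=int32))
```

View pics/topc.png

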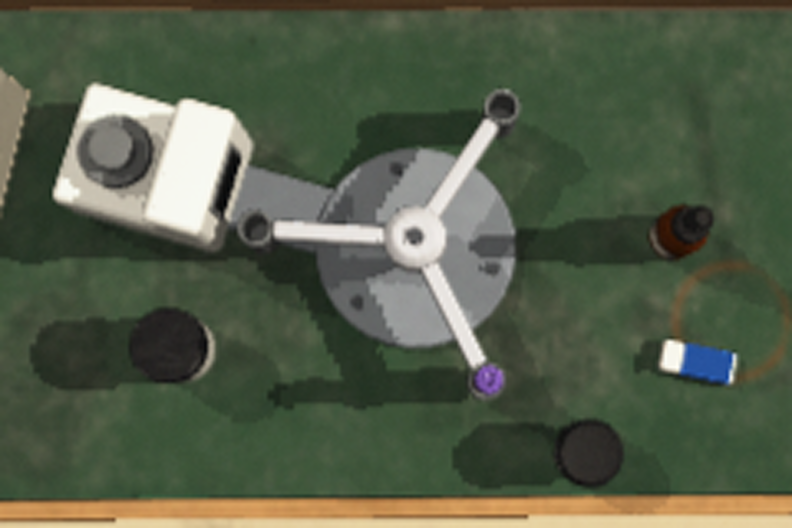

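The tube arm stands at about 206° and the reader at about 74°. I'll push cup_c's spoke (326°) clockwise by about 131° with the shut fingers, keeping the tool square to the spoke. First I'll travel above the scene.

```bash

python3 -m jog '[[[0.29,-0.49,0],[0,0,0.065],1],[[0.585,-0.985,0],[0,0,0.13],1],[[0.585,-0.985,0],[0,0,0.13],1]]'
python3 -m jog '[[[0.29,-0.49,0],[0,0,0.065],1],[[0.585,-0.985,0],[0,0,0.13],1],[[0.585,-0.985,0],[0,0,0.13],1]]'
python3 -m jog '[[[0.29,-0.49,0],[0,0,0.065],1],[[0.585,-0.985,0],[0,0,0.13],1],[[0.585,-0.985,0],[0,0,0.13],1]]'
```

```text
clock: 0.4
position: [260.8, 489.4, 231.0]
ee_rot: [1.0, -0.028, -0.0, 0.001]
contact_force: [-1.0, 0.8, -0.1]
gripper_width: 44.0
grasp_force: 0.0
clock: 0.7
position: [319.1, 391.3, 231.2]
ee_rot: [0.994, 0.107, -0.0, 0.001]
contact_force: [0.9, -0.5, 0.5]
gripper_width: 0.4
grasp_force: 0.0
clock: 1.0
position: [377.5, 293.7, 231.2]
ee_rot: [0.97, 0.241, -0.0, 0.0]
contact_force: [-0.1, 0.5, 0.0]
gripper_width: -0.0
grasp_force: 0.0
```

```bash

python3 -m jog '[[[0.29,-0.49,0],[0,0,0.065],1],[[0.585,-0.985,0],[0,0,0.13],1],[[0.585,-0.985,0],[0,0,0.13],1]]'
python3 -m jog '[[[0.29,-0.49,0],[0,0,0.065],1],[[0.585,-0.985,0],[0,0,0.13],1],[[0.585,-0.985,0],[0,0,0.13],1]]'
python3 -m jog '[[[0.29,-0.49,0],[0,0,0.065],1],[[0.585,-0.985,0],[0,0,0.13],1],[[0.585,-0.985,0],[0,0,0.13],1],[[0.585,-0.985,0],[0,0,0.13],1]]'
python3 - <<'E'
from bench import *
from h import *
s=read_state();print(s['position'],s['ee_rot'])
d=get_image('wrist');np.savez('w0.npz',**d);cv2.imwrite('pics/w0.png',d['frame'][...,::-1])
print(np.round(d['R'],3).tolist(),d['t'])
for n,p in(('hub',(495,-2,67)),('cup1',(568,-52,58)),('cup2',(498,89,58)),('btn',(542.6,166,74)),('tcp',s['position'])):print(n,proj(d,p).round())
E
```

```text
clock: 1.3
position: [436.1, 196.0, 231.2]
ee_rot: [0.929, 0.371, -0.0, 0.0]
contact_force: [0.2, 0.2, 0.9]
gripper_width: -0.2
grasp_force: 0.0
clock: 1.6
position: [494.9, 97.6, 231.1]
ee_rot: [0.869, 0.494, -0.0, 0.0]
contact_force: [-0.8, -0.0, -0.8]
gripper_width: 0.2
grasp_force: 0.0
clock: 2.0
position: [553.5, -1.2, 230.4]
ee_rot: [0.796, 0.605, -0.0, -0.0]
contact_force: [-0.2, 0.0, 0.1]
gripper_width: -0.1
grasp_force: 0.0
[553.50338937  -1.21262157 230.40516326] [ 7.95878503e-01  6.05456187e-01 -4.58504906e-04 -6.69355532e-05]
[[0.964, -0.267, 0.0], [-0.257, -0.929, 0.266], [-0.071, -0.257, -0.964]] [-534.25385354  106.36527262  416.96325012]
hub [245. 238.]
cup1 [349. 268.]
cup2 [214. 122.]
btn [233. -14.]
tcp [316. 307.]
```

View pics/w0.png

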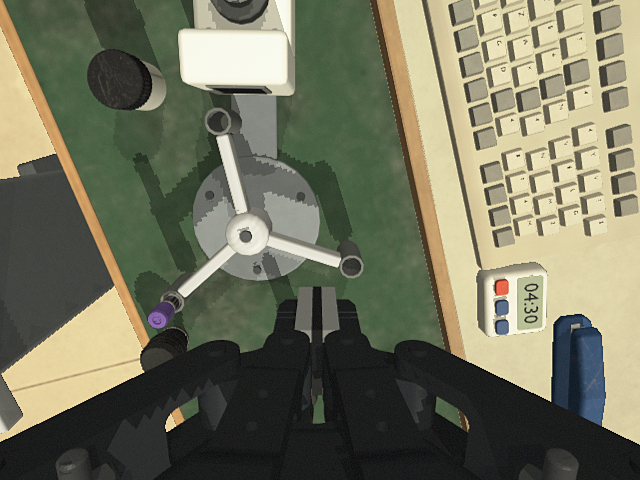

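The wrist view shows the hub at (246,236), cup_c at (350,265), cup_b at (217,122) and the cap at (161,315), all within a few pixels of prediction. The shut fingertips are at about (316,300), and the gap beside the spoke is free.

```bash
python3 - <<'E'
from h import *
d=np.load('w0.npz');t=np.load('top.npz')
h=ray(d,246,236,67);h2=ray(t,305.5,241.5,67);print(h,h2);H=h[:2]
for n,u,v,z in(('c',350,264.5,58),('b',218,122,58),('cap',161,314,92)):
    p=ray(d,u,v,z)[:2]-H;print(n,np.degrees(np.arctan2(p[1],p[0]))%360,np.hypot(*p))
# reader: tower front-top edge corners in wrist view (z=92), and rear-top
for u,v in((184,84),(292,94),(180,33),(293,32)):print(ray(d,u,v,92).round(1))
for u,v,z in((213.5,214.2,74),):
    p=ray(t,u,v,z)[:2]-h2[:2];print(np.degrees(np.arctan2(p[1],p[0])),np.hypot(*p))
H=np.array([495,-2.])
for f in (345,326,300,270,240,210,194):
    a=np.radians(f);print(f,(H+52*np.array([np.cos(a),np.sin(a)])+16*np.array([-np.sin(a),np.cos(a)])).round(1))
E
```

```text
[495.89758808  -0.74912394  67.        ] [493.98835986  -1.25634303  67.        ]
c 326.6927958007187 88.12324254141579
b 86.63762579462046 88.96882603109923
cap 205.5440980955378 84.60926416630383
[495.  114.2  92. ]
[562.   89.2  92. ]
[503.3 143.6  92. ]
[573.1 124.9  92. ]
73.39977166155701 175.47900122620075
345 [549.4  -0. ]
326 [547.1 -17.8]
300 [534.9 -39. ]
270 [511. -54.]
240 [482.9 -55. ]
210 [458.  -41.9]
194 [448.4 -30.1]
```

```bash

python3 -m jog '[[[-0.035,0.05,-0.48],[0,0,0],1],[[-0.035,0.05,-0.96],[0,0,0],1],[[-0.035,0.05,-0.96],[0,0,0],1],[[-0.035,0.05,-0.96],[0,0,0],1]]'
python3 -m jog '[[[0,0,-0.2],[0,0,0],1],[[0,0,-0.4],[0,0,0],1],[[0,0,-0.6],[0,0,0],1],[[0,0,-0.8],[0,0,0],1],[[0,0,-0.96],[0,0,0],1],[[0,0,-0.96],[0,0,0],1],[[0,0,-0.96],[0,0,0],1]]'
python3 - <<'E'
from bench import *
from h import *
s=read_state();print(s['position'],s['ee_rot'],s['contact_force'])
P=np.array(s['position'][:2]);q=s['ee_rot'];y=np.degrees(2*np.arctan2(q[1],q[0]));print('yaw',y)
H=np.array([495,-1.])
for f in (345,335,325,315,305,295,285,275,265,255,245,235,225,215,205,200,197):
    a=np.radians(f);p=H+52*np.array([np.cos(a),np.sin(a)])+16*np.array([-np.sin(a),np.cos(a)])
    print(f,((p-P)/100).round(3),round((f-270-y)/120,3))
E
```

```text
clock: 2.45
position: [549.0, 6.5, 136.0]
ee_rot: [0.794, 0.608, -0.0, 0.0]
contact_force: [0.1, 0.9, 1.2]
gripper_width: -0.1
grasp_force: 0.0
clock: 3.15
position: [550.8, 6.5, 41.7]
ee_rot: [0.794, 0.608, 0.002, 0.001]
contact_force: [0.6, 0.3, 1.2]
gripper_width: -0.0
grasp_force: 0.0
[550.80427096   6.51267556  41.73240108] [0.79397611 0.60794476 0.0019847  0.00107742] [0.55285424 0.29502803 1.19491374]
yaw 74.88231091072757
345 [-0.014 -0.055] 0.001
335 [-0.019 -0.15 ] -0.082
325 [-0.04  -0.242] -0.166
315 [-0.077 -0.33 ] -0.249
305 [-0.129 -0.409] -0.332
295 [-0.193 -0.479] -0.416
285 [-0.269 -0.536] -0.499
275 [-0.353 -0.579] -0.582
265 [-0.444 -0.607] -0.666
255 [-0.538 -0.619] -0.749
245 [-0.633 -0.614] -0.832
235 [-0.725 -0.593] -0.916
225 [-0.813 -0.556] -0.999
215 [-0.892 -0.504] -1.082
205 [-0.962 -0.44 ] -1.166
200 [-0.992 -0.403] -1.207
197 [-1.009 -0.38 ] -1.232
```

```bash

python3 -m jog '[[[-0.014,-0.055,-0.04],[0,0,0],1],[[-0.016,-0.10,-0.04],[0,0,-0.04],1],[[-0.019,-0.15,-0.04],[0,0,-0.082],1],[[-0.028,-0.196,-0.04],[0,0,-0.124],1],[[-0.04,-0.242,-0.04],[0,0,-0.166],1],[[-0.057,-0.287,-0.04],[0,0,-0.207],1],[[-0.077,-0.33,-0.04],[0,0,-0.249],1],[[-0.102,-0.371,-0.04],[0,0,-0.29],1],[[-0.129,-0.409,-0.04],[0,0,-0.332],1],[[-0.16,-0.446,-0.04],[0,0,-0.374],1],[[-0.193,-0.479,-0.04],[0,0,-0.416],1],[[-0.23,-0.51,-0.04],[0,0,-0.457],1],[[-0.269,-0.536,-0.04],[0,0,-0.499],1],[[-0.269,-0.536,-0.04],[0,0,-0.499],1]]'
python3 - <<'E'
from bench import *
from h import *
s=read_state();print(s['position'],s['ee_rot'],s['contact_force'])
P=np.array(s['position'][:2]);q=s['ee_rot'];y=np.degrees(2*np.arctan2(q[1],q[0]));print('yaw',y)
d=get_image('top');np.savez('t1.npz',**d);cv2.imwrite('pics/t1.png',cv2.resize(d['frame'][150:340,170:430,::-1],None,fx=3,fy=3,interpolation=cv2.INTER_CUBIC))
try:
    c,_=purple(d);p=ray(d,*c,92)[:2]-[495,-1];print(c,np.degrees(np.arctan2(p[1],p[0]))%360,np.hypot(*p),_)
except Exception as e:print(e)
E
```

```text
clock: 4.55
position: [522.7, -48.0, 36.7]
ee_rot: [0.992, 0.13, 0.002, -0.0]
contact_force: [0.9, 0.3, -0.5]
gripper_width: 0.0
grasp_force: 0.2
[522.69208947 -48.04784641  36.70103509] [ 9.91517470e-01  1.29963712e-01  1.59299996e-03 -4.77445298e-05] [ 0.90769891  0.2638989  -0.52631162]
yaw 14.935009791696086
[290.83076923 288.07692308] 163.54508946877385 90.13068264460568 [287 284   9   9  65]
```

View pics/t1.png

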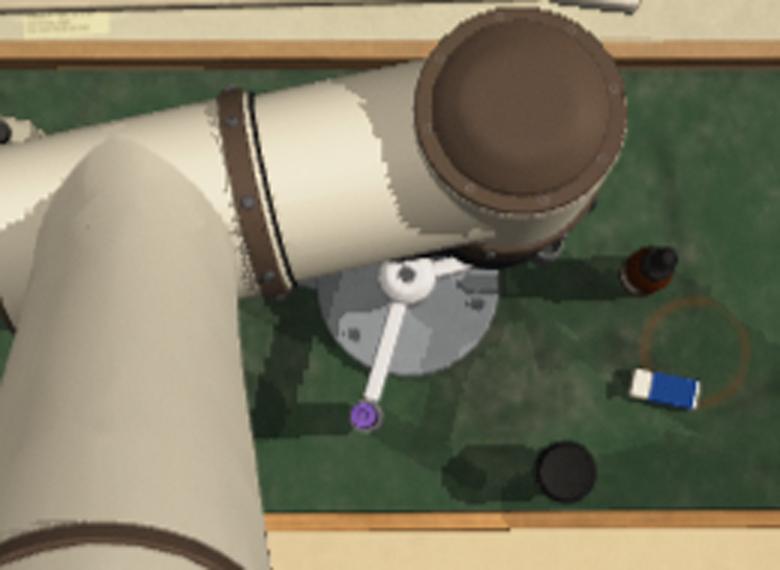

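The tube followed to about 163.5° with the cap visible at (365,415) in the crop, and it is still upright. I'll carry on around the arc.

```bash

python3 -m jog '[[[-0.041,-0.024,0],[0,0,-0.042],1],[[-0.084,-0.043,0],[0,0,-0.083],1],[[-0.129,-0.058,0],[0,0,-0.125],1],[[-0.175,-0.071,0],[0,0,-0.167],1],[[-0.222,-0.078,0],[0,0,-0.208],1],[[-0.269,-0.083,0],[0,0,-0.25],1],[[-0.317,-0.082,0],[0,0,-0.292],1],[[-0.364,-0.078,0],[0,0,-0.333],1],[[-0.411,-0.069,0],[0,0,-0.375],1],[[-0.456,-0.057,0],[0,0,-0.417],1],[[-0.501,-0.04,0],[0,0,-0.458],1],[[-0.544,-0.02,0],[0,0,-0.5],1],[[-0.584,0.005,0],[0,0,-0.542],1],[[-0.623,0.032,0],[0,0,-0.583],1],[[-0.659,0.063,0],[0,0,-0.625],1],[[-0.693,0.096,0],[0,0,-0.667],1],[[-0.693,0.096,0],[0,0,-0.667],1]]'
python3 - <<'E'
from bench import *
from h import *
s=read_state();print(s['position'],s['contact_force'])
q=s['ee_rot'];print('yaw',np.degrees(2*np.arctan2(q[1],q[0])))
ims=[]
for n in('top','scene','wrist'):
    d=get_image(n);np.savez(n+'2.npz',**d);f=d['frame'][...,::-1]
    ims.append(cv2.resize(f[150:340,170:430] if n=='top' else f[150:340,180:440] if n=='scene' else f,(400,300)))
    try:
        c,st=purple(d);p=ray(d,*c,92)[:2]-[495,-1];print(n,c,np.degrees(np.arctan2(p[1],p[0]))%360,np.hypot(*p),st)
    except Exception as e:print(n,e)
ims.append(ims[0]*0);cv2.imwrite('pics/m2.png',np.vstack([np.hstack(ims[:2]),np.hstack(ims[2:])]))
E
```

```text
clock: 6.3
position: [452.6, -38.1, 35.9]
ee_rot: [0.843, -0.537, 0.0, -0.0]
contact_force: [-0.2, -0.9, 0.1]
gripper_width: 0.2
grasp_force: 0.0
[452.62143728 -38.12021553  35.86616035] [-0.20327603 -0.88670958  0.06896068]
yaw -64.97860631962547
top [255.33333333 234.92982456] 84.73231908168378 89.33750395808767 [251 231  10   8  57]
scene [290.84466019 211.95145631] 95.05277729410393 79.39937078401526 [287 206   9  13 103]
wrist attempt to get argmax of an empty sequence
```

View pics/m2.png

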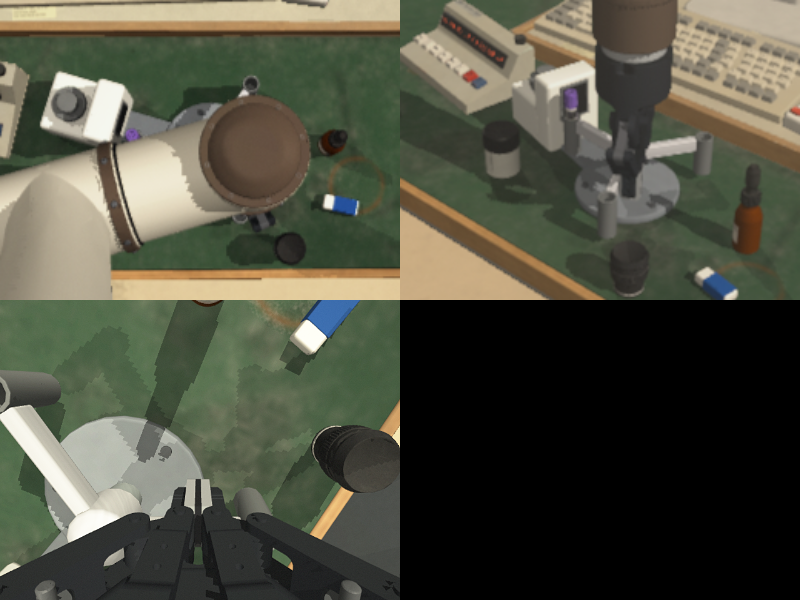

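The tube is now at about 84° and the contact is steady. I'll push 8.5° more, back off, lift and look from above before the final trim.

```bash

python3 -m jog '[[[-0.015,0.019,0],[0,0,-0.021],1],[[-0.03,0.037,0],[0,0,-0.042],1],[[-0.04,0.051,0],[0,0,-0.057],1],[[-0.049,0.064,0],[0,0,-0.071],1],[[-0.049,0.064,0],[0,0,-0.071],1],[[-0.049,0.064,0],[0,0,-0.071],1],[[-0.006,-0.08,0],[0,0,-0.071],1],[[-0.006,-0.08,0],[0,0,-0.071],1],[[-0.006,-0.08,0.4],[0,0,-0.071],1],[[-0.006,-0.08,0.8],[0,0,-0.071],1],[[-0.006,-0.08,1],[0,0,-0.071],1],[[-0.006,-0.08,1],[0,0,-0.071],1]]'
python3 -m jog '[[[0,0,0.45],[0,0,0.07],1],[[0,0,0.9],[0,0,0.14],1],[[0.25,0.25,1],[0,0,0.21],1],[[0.5,0.5,1],[0,0,0.28],1],[[0.9,0.9,1],[0,0,0.35],1],[[0.9,0.9,1],[0,0,0.42],1],[[0.9,0.9,1],[0,0,0.49],1],[[0.9,0.9,1],[0,0,0.56],1],[[0.9,0.9,1],[0,0,0.63],1],[[0.9,0.9,1],[0,0,0.7],1],[[0.9,0.9,1],[0,0,0.77],1],[[0.9,0.9,1],[0,0,0.84],1],[[0.9,0.9,1],[0,0,0.91],1],[[0.9,0.9,1],[0,0,0.98],1],[[0.9,0.9,1],[0,0,1],1],[[0.9,0.9,1],[0,0,1],1]]'
python3 - <<'E'
from bench import *
from h import *
s=read_state();print(s['position'],s['contact_force'])
q=s['ee_rot'];print('yaw',np.degrees(2*np.arctan2(q[1],q[0])))
d=get_image('wrist');np.savez('w3.npz',**d);cv2.imwrite('pics/w3.png',d['frame'][...,::-1])
E
```

```text
clock: 7.65
position: [453.9, -45.8, 138.4]
ee_rot: [0.801, -0.599, 0.003, -0.003]
contact_force: [0.8, 1.2, -0.0]
gripper_width: 0.0
grasp_force: 0.0
clock: 9.25
position: [541.2, 43.8, 233.8]
ee_rot: [0.919, 0.394, -0.001, -0.0]
contact_force: [-0.2, -0.1, 0.1]
gripper_width: -0.1
grasp_force: 0.0
[541.23044511  43.79455763 233.77726497] [-0.20032907 -0.12449877  0.06283428]
yaw 46.382706907334374
```

View pics/w3.png

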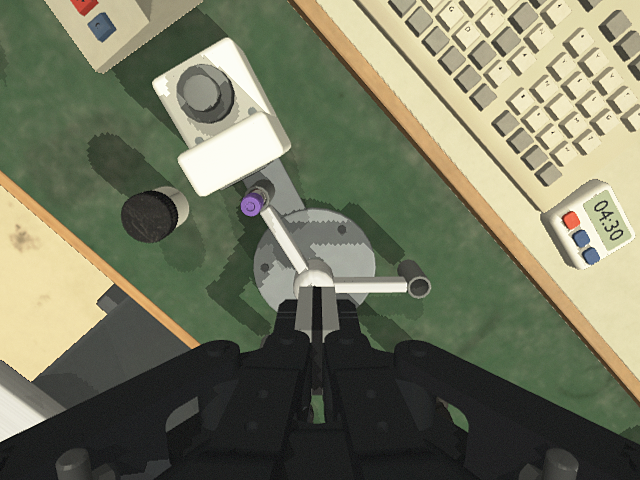

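Wrist view: cap at (251,205) close to the reader front, button at (203,92), tower top around (235,155). I'll measure the tower-top orientation and the tube from the depth.

```bash
cat >> h.py <<'E'
def cloud(d):
    v,u=np.mgrid[:480,:640];z=d['range_z'].astype(float);R,t=np.array(d['R']),np.array(d['t'])
    c=np.stack([(u-d['cx'])/d['fx']*z,(v-d['cy'])/d['fy']*z,z],-1);W=(c-t)@R;W[z==0]=-999;return W
def analyse(d):
    W=cloud(d);hsv=cv2.cvtColor(d['frame'],cv2.COLOR_RGB2HSV)
    reg=lambda lo,hi:(W[...,2]>lo)&(W[...,2]<hi)&(np.hypot(W[...,0]-520,W[...,1]-100)<140)
    pur=cv2.inRange(hsv,(125,60,40),(160,255,255))>0
    def rect(m,n):
        k,l,s,c=cv2.connectedComponentsWithStats(m.astype(np.uint8));i=1+np.argmax(s[1:,4]);P=W[l==i]
        r=cv2.minAreaRect(P[:,:2].astype(np.float32));print(n,'c',np.round(r[0],1),'size',np.round(r[1],1),'ang',round(r[2],1),'z',np.median(P[:,2]).round(1),len(P));return P
    rect(reg(88,98)&~pur&(hsv[...,2]>150),'tower');rect(reg(46,57)&(hsv[...,2]>120)&(hsv[...,1]<60)&(W[...,1]>120),'deck')
    b=rect(reg(70,79)&(W[...,1]>130),'btn');c=rect(pur&reg(80,100),'cap')
    return b,c
E
python3 - <<'E'
from h import *
d=np.load('w3.npz');b,c=analyse(d)
W=cloud(d);m=(abs(W[...,2]-58)<3)&(np.hypot(W[...,0]-495,W[...,1]+1)<78)&(np.hypot(W[...,0]-495,W[...,1]+1)>25)
P=W[m];a=np.degrees(np.arctan2(P[:,1]+1,P[:,0]-495));
for lo,hi in((50,100),(-70,-20)):
    k=(a>lo)&(a<hi);print(k.sum(),np.median(a[k]))
    Q=P[k][:,:2];mn=Q.mean(0);v=np.linalg.svd(Q-mn)[2][0];print('dir',np.degrees(np.arctan2(v[1],v[0])),mn)
print('cap ray',ray(d,251,204,92))
E
```

```text
tower c [531.6 121.6] size [33.9 70.8] ang 73.7 z 92.5 4829
deck c [543.6 163.3] size [69.2 71.3] ang 73.7 z 52.6 4525
btn c [544.7 167.5] size [25.2 24.8] ang 57.0 z 74.5 1061
cap c [516.2  86.6] size [14.6 14.3] ang 69.0 z 91.9 387
759 76.3433331356138
dir -102.93945528973683 [507.14784457  49.29012209]
730 -41.8830738048358
dir 136.72642889538474 [533.3728044  -35.53019998]
cap ray [517.34264389  87.01740617  92.        ]
```

The reader direction is 73.7°, which puts the axis at (495.5,-1.3) and the read point at (520.8,85.1). The tube is at 76.7°, so it needs 3° more. The third spoke (317°) is already square to the tool, so I'll push that one.

```bash

python3 -m jog '[[[0.067,-0.29,0],[0,0,0],1],[[0.134,-0.583,-0.3],[0,0,0],1],[[0.134,-0.583,-0.7],[0,0,0],1],[[0.134,-0.583,-1],[0,0,0],1],[[0.134,-0.583,-1],[0,0,0],1],[[0.134,-0.583,-1],[0,0,0],1]]'
python3 -m jog '[[[0,0,-0.25],[0,0,0],1],[[0,0,-0.5],[0,0,0],1],[[0,0,-0.75],[0,0,0],1],[[0,0,-0.97],[0,0,0],1],[[0,0,-0.97],[0,0,0],1],[[0,0,-0.97],[0,0,0],1],[[0,0,-0.97],[0,0,0],1],[[0,0,-0.97],[0,0,0],1]]'
python3 -c "
from bench import *;s=read_state();print(s['position'],s['joints'])"
```

```text
clock: 9.9
position: [555.6, -14.6, 135.4]
ee_rot: [0.919, 0.394, -0.0, 0.0]
contact_force: [-0.4, 0.9, 0.6]
gripper_width: 0.1
grasp_force: 0.0
clock: 10.7
position: [556.5, -14.3, 40.1]
ee_rot: [0.919, 0.394, 0.002, 0.0]
contact_force: [0.1, -0.9, 0.4]
gripper_width: -0.1
grasp_force: 0.0
[556.54813805 -14.25281748  40.14657765] [ 2.65646497e-01  4.81303016e-01 -3.92823767e-01  3.42865243e-04
 -6.93057130e-01  2.11464882e+00]
```

```bash

python3 -m jog '[[[-0.05,-0.05,-0.03],[0,0,-0.01],1],[[-0.08,-0.08,-0.03],[0,0,-0.025],1],[[-0.1,-0.1,-0.03],[0,0,-0.025],1],[[-0.115,-0.117,-0.03],[0,0,-0.025],1],[[-0.125,-0.127,-0.03],[0,0,-0.025],1],[[-0.135,-0.137,-0.03],[0,0,-0.025],1],[[-0.135,-0.137,-0.03],[0,0,-0.025],1],[[-0.135,-0.137,-0.03],[0,0,-0.025],1],[[-0.135,-0.137,-0.03],[0,0,-0.025],1],[[-0.02,-0.02,-0.03],[0,0,0],1],[[-0.02,-0.02,-0.03],[0,0,0],1],[[-0.02,-0.02,0.4],[0,0,0],1],[[-0.02,-0.02,0.8],[0,0,0],1],[[-0.02,-0.02,1],[0,0,0],1]]'
python3 -m jog '[[[0,0,0.4],[0,0,0],1],[[-0.05,0.3,0.8],[0,0,0],1],[[-0.13,0.6,0.94],[0,0,0],1],[[-0.13,0.6,0.94],[0,0,0],1],[[-0.13,0.6,0.94],[0,0,0],1]]'
python3 - <<'E'
from bench import *
from h import *
s=read_state();print(s['position'])
d=get_image('wrist');np.savez('w4.npz',**d);b,c=analyse(d)
H=np.array([495.5,-1.3])
p=c[:,:2].mean(0);r=cv2.minAreaRect(c[:,:2].astype(np.float32))[0]-H;print(p,np.degrees(np.arctan2(r[1],r[0])),np.hypot(*r))
W=cloud(d);q=W[...,:2]-H;rr=np.hypot(q[...,0],q[...,1]);m=(abs(W[...,2]-58)<3)&(rr<78)&(rr>25);a=np.degrees(np.arctan2(q[m][:,1],q[m][:,0]))
for lo,hi in((55,95),(-65,-25)):print(np.median(a[(a>lo)&(a<hi)]))
E
```

```text
clock: 12.1
position: [554.2, -16.8, 141.6]
ee_rot: [0.919, 0.394, 0.002, 0.001]
contact_force: [0.7, 0.1, 0.3]
gripper_width: 0.1
grasp_force: 0.0
clock: 12.6
position: [539.4, 43.5, 232.2]
ee_rot: [0.919, 0.394, -0.0, -0.0]
contact_force: [0.1, 1.0, -1.2]
gripper_width: 0.4
grasp_force: 0.0
[539.4353973   43.53438013 232.18005861]
tower c [531.6 121.6] size [33.9 70.9] ang 73.5 z 92.5 4900
deck c [543.6 163.6] size [68.9 71.7] ang 73.4 z 52.6 4558
btn c [544.8 167.6] size [25.4 24.7] ang 37.9 z 74.6 1081
cap c [522.3  84.7] size [14.6 14.8] ang 44.0 z 92.0 396
[523.09662764  84.94065312] 72.69244501718596 90.12581848423574
72.69215858805993
-46.21474736493666
```

The tube now sits within about 1 mm of the read point (cap at 522.3,84.7 against 520.8,85.1). Next is the button, with the tool turned square to the reader.

```bash

python3 -m jog '[[[0.02,0.4,0],[0,0,0.07],1],[[0.05,0.8,0],[0,0,0.14],1],[[0.05,1,0],[0,0,0.21],1],[[0.05,1,0],[0,0,0.228],1],[[0.05,1,0],[0,0,0.228],1]]'
python3 -m jog '[[[0,0.12,-0.4],[0,0,0],1],[[0,0.24,-0.8],[0,0,0],1],[[0,0.24,-1],[0,0,0],1],[[0,0.24,-1],[0,0,0],1],[[0,0.24,-1],[0,0,0],1],[[0,0.24,-1],[0,0,0],1],[[0,0.24,-1],[0,0,0],1]]'
python3 - <<'E'
from bench import *
from h import *
s=read_state();print(s['position'],s['contact_force'])
d=get_image('wrist');np.savez('w5.npz',**d);e=get_image('scene');np.savez('s5.npz',**e)
cv2.imwrite('pics/m5.png',np.hstack([cv2.resize(d['frame'][...,::-1],(400,300)),cv2.resize(e['frame'][150:300,200:400,::-1],(400,300),interpolation=cv2.INTER_CUBIC)]))
E
```

```text
clock: 13.15
position: [544.8, 142.8, 230.5]
ee_rot: [0.8, 0.6, -0.002, -0.0]
contact_force: [-0.1, 0.1, 0.7]
gripper_width: -0.1
grasp_force: 0.0
clock: 13.85
position: [546.2, 167.4, 134.0]
ee_rot: [0.8, 0.6, 0.002, 0.0]
contact_force: [-0.5, 0.3, 0.3]
gripper_width: 0.1
grasp_force: 0.0
[546.18816909 167.41715125 133.95135333] [-0.48458682  0.25202108  0.27489794]
```

View pics/m5.png

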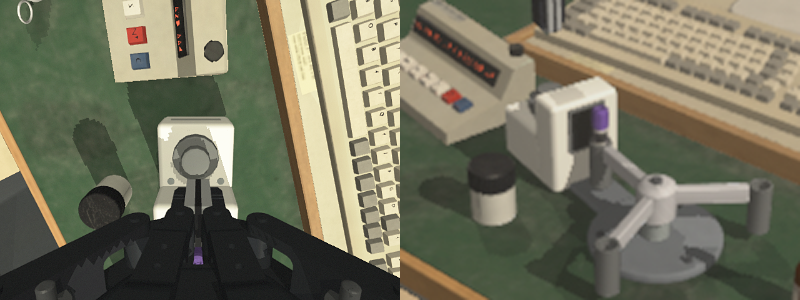

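The wrist view shows the button at about (195,160) just ahead of the tips and free. The scene crop shows the tube upright in front of the dark window (600,120), with the fingertips above the button at about (548,30). I'll press now.

```bash

python3 -m jog '[[[-0.014,0.002,-0.25],[0,0,0],1],[[-0.014,0.002,-0.45],[0,0,0],1],[[-0.014,0.002,-0.55],[0,0,0],1],[[-0.014,0.002,-0.57],[0,0,0],1],[[-0.014,0.002,-0.57],[0,0,0],1],[[-0.014,0.002,-0.57],[0,0,0],1]]'
python3 -m jog '[[[0,0,-0.02],[0,0,0],1],[[0,0,-0.04],[0,0,0],1],[[0,0,-0.06],[0,0,0],1],[[0,0,-0.06],[0,0,0],1],[[0,0,-0.06],[0,0,0],1]]'
```

```text
clock: 14.55
position: [544.6, 168.0, 76.4]
ee_rot: [0.8, 0.6, 0.001, 0.0]
contact_force: [-0.5, -0.4, -0.3]
gripper_width: 0.0
grasp_force: 0.0
clock: 15.05
position: [544.6, 168.0, 69.9]
ee_rot: [0.8, 0.6, 0.001, 0.0]
contact_force: [0.4, 0.1, 4.4]
gripper_width: -0.3
grasp_force: 1.5
```

```bash

python3 -m jog '[[[0,0,-0.01],[0,0,0],1],[[0,0,-0.02],[0,0,0],1],[[0,0,-0.02],[0,0,0],1],[[0,0,-0.02],[0,0,0],1]]'
python3 -m jog '[[[0,0,-0.01],[0,0,0],1],[[0,0,-0.015],[0,0,0],1],[[0,0,-0.015],[0,0,0],1],[[0,0,-0.015],[0,0,0],1]]'
```

```text
clock: 15.45
position: [544.6, 168.0, 68.1]
ee_rot: [0.8, 0.6, 0.001, 0.0]
contact_force: [0.3, 1.2, 6.0]
gripper_width: 0.2
grasp_force: 2.9
clock: 15.85
position: [544.7, 168.0, 67.9]
ee_rot: [0.8, 0.6, 0.001, 0.0]
contact_force: [-3.1, 1.5, 12.9]
gripper_width: -0.1
grasp_force: 6.4
```

The button bottomed at z = 68 with the force rising to 13 N, so it is fully down. I'll release, lift and check.

```bash

python3 -m jog '[[[0,0,0.1],[0,0,0],1],[[0,0,0.4],[0,0,0],1],[[0,0,0.8],[0,0,0],1],[[0,0,1],[0,0,0],1],[[0,0,1],[0,0,0],1]]'
python3 -m jog '[[[0,0,0.4],[0,0,0],1],[[0,-0.3,0.65],[0,0,-0.07],1],[[0,-0.7,0.65],[0,0,-0.14],1],[[0,-1,0.65],[0,0,-0.21],1],[[0,-1,0.65],[0,0,-0.228],1],[[0,-1,0.65],[0,0,-0.228],1]]'
python3 -m jog '[[[-0.05,-0.24,0],[0,0,0],1],[[-0.05,-0.24,0],[0,0,0],1],[[-0.05,-0.24,0],[0,0,0],1]]'
python3 - <<'E'
from bench import *
from h import *
s=read_state();print(s['position'])
d=get_image('wrist');np.savez('w6.npz',**d);b,c=analyse(d)
e=get_image('scene');t=get_image('top')
cv2.imwrite('pics/m6.png',np.vstack([np.hstack([cv2.resize(d['frame'][...,::-1],(400,300)),cv2.resize(e['frame'][150:345,190:450,::-1],(400,300))]),np.hstack([cv2.resize(t['frame'][150:345,170:430,::-1],(400,300)),cv2.resize(e['frame'][180:255,235:335,::-1],(400,300),interpolation=cv2.INTER_CUBIC)])]))
E
```

```text
clock: 16.35
position: [544.7, 168.0, 168.7]
ee_rot: [0.8, 0.6, 0.002, 0.0]
contact_force: [0.5, 0.2, 0.2]
gripper_width: -0.1
grasp_force: 0.0
clock: 16.95
position: [542.5, 66.4, 229.0]
ee_rot: [0.92, 0.393, -0.002, -0.0]
contact_force: [-0.2, -0.5, -0.5]
gripper_width: 0.2
grasp_force: 0.0
clock: 17.25
position: [538.4, 43.8, 229.9]
ee_rot: [0.919, 0.394, -0.001, -0.0]
contact_force: [-0.6, -0.4, 0.2]
gripper_width: -0.0
grasp_force: 0.0
[538.42581647  43.76861864 229.892896  ]
tower c [531.5 121.6] size [33.9 71. ] ang 73.7 z 92.5 4983
deck c [543.6 163.5] size [69.1 71.4] ang 73.6 z 52.6 4635
btn c [544.6 167.5] size [24.7 24.9] ang 46.1 z 74.5 1099
cap c [522.3  85. ] size [14.6 14.7] ang 14.3 z 91.9 398
```

View pics/m6.png

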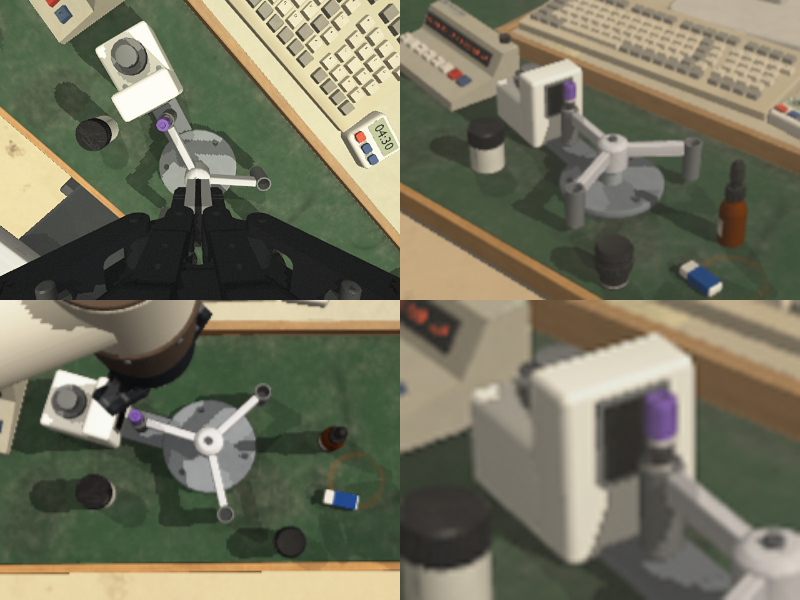

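The tube stands upright in front of the window, the button is back up at z ≈ 74.5, and the bystanders are unmoved. One independent check of the tube's angle from the top view before I hand in.

```bash
python3 - <<'E'
from bench import *
from h import *
d=get_image('top');c,st=purple(d);W=cloud(d)
cap=ray(d,*c,92)[:2];hub=ray(d,305.3,241.2,67)[:2];btn=ray(np.load('top.npz'),213.5,214.2,74)[:2]
for n,p in(('cap',cap-hub),('btn',btn-hub)):print(n,np.degrees(np.arctan2(p[1],p[0])),np.hypot(*p))
print(c,st)
E
```

```text
cap 73.0031226876914 88.47129877241953
btn 73.54031456013891 174.9691049169208
[257.82089552 225.3880597 ] [254 221   9  10  67]
```

The two views agree to within about 0.7°, which is about 1 mm at the tube.

```bash
python3 -c "
from bench import *;print(job_done())"
```

```text
the job is handed in; nothing more can be done
None
```

The carousel is turned so the tube stands upright at the reader's window, about 1 mm off centre. The button was then pressed fully down and released, the other things on the desk were left where they were, and the job is handed in.

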